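# Clamp a two-part chocolate mould shut with the bench F-clamp

## Robot

A 6-joint arm with a two-finger parallel gripper is mounted at the origin on the work surface. World frame = base frame: x ahead of the robot, y to its left, z up, the work surface at z = 0. Lengths are in m, angles in rad, forces in N, time in s.
With the tool pointing down it reaches from about 0.325 to 0.775 m from the base axis. Payload 5.5 kg.
Tool frame: the origin (TCP) lies at the very end of the fingers, on their centre line; the grasp point (between the pads) lies 19 mm behind it; z points along the fingers, y is the line along which they close (so a half turn about z gives the same grasp; the last joint's range is limited). The gripper opens to 85 mm and grips with 20 to 120 N. Pads are 22 mm wide; open, the fingers measure 114 mm over their backs; the gripper's body (76 mm by 85 mm) begins 54 mm behind the grasp point. The pads swing forward as they close: fully open they stand 13 mm farther back than shut.
Start: joints at [1.226, 0.091, 1.231, -0, 1.82, -0.057], TCP at [0.17, 0.575, 0.231] pointing down, gripper open.
Joint ranges: [-2.87, 2.87], [-0.86, 2.18], [0.17, 2.46], [-1.51, 4.65], [0.06, 2.69], [-2.65, 2.65]. Speed limits (rad/s): [2.57, 2.57, 3.01, 3.14, 3.14, 3.14].

## Interface

Orientations are given as a rotation vector (axis times angle).
In Python, from workcell import env gives the robot as it stands.
- The arm moves only by the shell command python3 -m handwheel 'ROWS' [FORCE]. ROWS is JSON, a list that holds one entry, the list of rows, each a list of 5 numbers: the shift along the tool's x, y, z each as a share of 0.06 m, from -1 to 1, then the turn about the tool's z as a share of 6 degrees, from -1 to 1, then the opening in per cent of the stroke, from 0 (shut) to 100 (fully open). In form: [[[x, y, z, yaw, claw], ...]]. A call has 1 to 5 rows; each row shifts and turns the commanded pose from where the row before left it, along the tool's axes as they then stand; what a row does not reach is not made up. A row lasts 1/8 s, in which the tool goes at most 62.5 mm and 10.7 degrees, less where a joint would pass 70% of its speed; a pose out of reach is approached as far as the arm can. A call with a number of a shift or a turn outside -1 to 1 is refused whole. A call with a gripper value outside its range is refused whole. The fingers move at their own pace and stop on an object; FORCE is the grip in N (left out, the last holds). Time passes only in rows, so rows that do not move let the fingers close. It gives the time, the measured TCP pose, the force, the opening and the grip force at its end, in the units of the state.
- env.get_state(): the state, without advancing time (a new reading comes with each control period).
- env.capture(name): name is "scene" or "side" or "wrist"; returns a dict with "img" (420x560x3 uint8, blue, green, red), "intrinsics" (3x3 intrinsics, pixels), "T" (4x4, takes a point from camera to world coordinates). Camera axes: x right, y up, looking along -z (the intrinsics and any distortion apply to the point x, -y, -z); pixel columns grow to the right and rows downward; lengths in m; the calibration is good to about 2 mm. A picture is of the moment at which its call begins. There is no depth.
- env.close_job(): hands the job in; it is judged then, once.
Trained networks look in a picture, given as the dict that the camera call returned (one of the last four; its "shot" number tells which), for a name from the list of things; names that differ only in an ending like _2 or _b are one class to them, and where a whole thing is asked for, a point or a joint stands for the part that bears it (a point fixed in the world has none). Each returns a list of dicts, best first, with "score" (0 to 1); they miss things now and then, are a little off and sometimes report something else, mostly with a low value. They report only what shows in the picture. A call takes as long as a camera call.
- env.boxes_of(thing, picture): "point" ([column, row] in pixels, amid what is visible of it).
- env.landmark_of(thing, picture): "point" ([column, row] in pixels: a listed point, or the origin of a listed thing).
The state is a dict: "time_s": time; "q": joint angles; "dq": joint speeds; "effort": joint torques, N m; "eef_pos": TCP position; "orientation": TCP orientation; "ft_force": force on the tool from outside, world axes, zero at the start; "moment": the same for the moment, N m; "gripper_width": finger opening in m; "gripper_force": force on a finger pad.
Only numpy, scipy, OpenCV 4.12 (cv2) and the standard library are available. Lean on these libraries where they do the work, as an engineer would, in place of code of your own. Each camera call takes 0.05 s, during which the arm holds its last target. There are 200 camera calls.

## Task

Clamp the filled two-part mould shut in the upright F-clamp: push the free jaw down its rail by the ribbed black thumb rest until its pad has pressed the mould's upper half home and the jaw tilts and bites on the rail, but do not lean on it. Then screw the wooden handle about a quarter turn clockwise (seen from above), so that the mould is held tight without being over-pressed, and let go. Keep off the mould itself and leave the sweets, bowls and jar around the clamp where they are.

Things in the scene. Friction and masses are not known exactly. Their poses are not given: they have to be found in the camera images.
- thumb_rest (a point): centre of the level top of the ribbed black thumb rest (28 mm along the red jaw's arm, 30 mm across), 30 mm from the upright steel rail's axis towards the handle. Push here with closed fingertips; about 3 to 6 N slide the jaw straight down. The rail (20 mm along the arm, 8 mm across) tops out 207 mm above the table, up to 55 mm above the rest once the jaw is down.
- handle (a point): middle of the round upright wooden screw handle (30 mm across, gripped part 46 mm high) at the jaw's outer end, 65 mm from thumb_rest, 95 mm from the rail's axis; its foot is 20 mm above the red arm. Moves with the jaw. Level line thumb_rest to handle = direction of the jaw's arm. Grip from above across any diameter.
- pad_face (a point): centre of the underside of the black rubber pad (22 mm across) at the foot of the screw, straight below the handle's middle by 85 mm. The rubber gives about 1 mm for 25 N.
- board_top (a point): centre of the upper face of the brown wooden pressing board (96 x 100 mm) on the mould's upper half, 117 to 134 mm above the table at the start. The pad lands on it 10 mm off its centre. It sinks with the upper half.
- carriage (a joint): how far the free jaw has slid down the rail from its top stop, m (0 to 0.075). At the start the pad hangs about 6 to 30 mm above the board.
- jaw (a joint): tilt of the jaw on the rail, rad: -0.03 hanging free (handle end low), about +0.04 when it bites (handle end high): then it cannot be driven up. After the mould is shut and before the bite the rest sinks some 5 mm at low force; then the push rises by about 6 to 10 N per mm. A steady 12 to 15 N is enough and leaves about 7 N on the mould; 25 N or more is too much.
- screw (a joint): turn of the handle, rad, growing clockwise seen from above; 0 to 0.3 at the start. Lead 5 mm a turn (0.8 mm per rad), but as the jaw rears up the handle itself sinks only about 0.3 mm per rad; pressing it down adds to the load. Turns at about 0.05 N m, stiffer under load, and stays where left. Once the jaw bites each rad adds 4 to 5 N: a quarter turn gives about 14 N.
- pad: the rubber pad itself, 22 mm across, 8 mm thick, origin at its underside's centre.
- star_a: dark chocolate star, 58 mm across, 8 mm high, loose beside the clamp.
- star_b: milk chocolate star, 58 mm across, 8 mm high, loose beside the clamp.
- tree: chocolate tree 100 mm high on a gold card 90 mm square, loose near the handle end of the clamp.
- bowl: steel bowl, 170 mm across, 75 mm high.
- small_bowl: steel bowl, 120 mm across, 55 mm high.
- nib_jar: jar of cocoa nibs, 70 mm across, 100 mm high.
- top_half: clear upper mould half with white rim and the wooden pressing board on top (106 x 116 x 50 mm, origin at the centre of its underside, z up). It stands open on its lower half by an unknown 2 to 15 mm and sinks shut on guide pins under 2 to 4 N; how far is found only by pressing. It bears at most 22 N.

How it is judged:
On the way, in this order (a step that is already met when the one before it is completed fails the run):
1. the pad presses on the upper half and the free jaw has tilted over (handle end high), biting the rail (value of joint jaw above 0.02 rad and contact force between pad and top_half above 3 N), for 0.2 s.
2. then the screw is turned in, with the jaw still biting, until the pad presses firmly (value of joint jaw above 0.02 rad and contact force between pad and top_half above 9 N and value of joint screw above 1 rad), for 0.2 s.
At the end, for the whole second after the job is handed in: the free jaw sits tilted on the rail (more than 0.02 rad, handle end high), the screw stands at more than 1.0 rad, the pad holds the mould shut with 9 to 22 N and lies still (all of step 2 and contact force between pad and top_half below 22 N and linear speed of pad below 0.01 m/s); the robot touches nothing.
It fails at once if the pad presses the mould with more than 22 N (contact force between pad and top_half above 22 N).
It fails at once if the robot pushes on the mould's upper half or its board (more than 3 N) (contact force between the arm and top_half above 3 N).
It fails at once if a star, the tree, a bowl or the jar is shifted by more than 15 mm (distance of any of star_a, star_b, tree, bowl, small_bowl, nib_jar from where it was at the start of the episode above 0.015 m).
It also fails if it takes over 58 s, if anything falls off the work surface, if the arm or the gripper's body presses on something with over 40 N, if the wrist force passes 120 N, or if a joint passes its speed limit or range.

## Working session

There is one attempt and no reset: what is moved stays moved. The work goes in short steps, Python scripts to look and compute and a shell command to move; the robot and the scene stay as the last step left them, time stands still between calls to the robot, and variables do not carry over. Pictures are saved under pics/ and viewed, at most 11 in all, crops included, and the job is handed in when it is done.

```bash
mkdir -p pics; ls; cat > h.py <<'E'
import numpy as np, cv2
from scipy.spatial.transform import Rotation as R
from workcell import env
def ray(pic,p):
    K=np.array(pic["intrinsics"]);T=np.array(pic["T"])
    d=np.linalg.inv(K)@[p[0],p[1],1]
    d=T[:3,:3]@np.array([d[0],-d[1],-d[2]]); return T[:3,3],d/np.linalg.norm(d)
def tri(rs):
    A=0;b=0
    for o,d in rs:
        P=np.eye(3)-np.outer(d,d);A=A+P;b=b+P@o
    x=np.linalg.solve(A,b)
    return x,[float(np.linalg.norm((np.eye(3)-np.outer(d,d))@(x-o))) for o,d in rs]
def measure(things,cams=("scene","side")):
    pics={c:env.capture(c) for c in cams}
    for t in things:
        rs=[];inf=[]
        for c in cams:
            l=env.landmark_of(t,pics[c])
            if l: rs.append(ray(pics[c],l[0]["point"]));inf.append((c,np.round(l[0]["point"]).astype(int).tolist(),round(l[0]["score"],2)))
        if len(rs)>1:
            x,e=tri(rs);print(t,x.round(4),"res mm",np.round(np.array(e)*1e3,1),inf)
        else: print(t,inf)
    return pics
E
python3 - <<'E'
from h import *
p=measure(["thumb_rest","handle","pad_face","board_top","tree","bowl","small_bowl","nib_jar","star_a"])
for c in p: cv2.imwrite(f"pics/{c}1.png",p[c]["img"])
s=env.get_state();print(s["time_s"],s["eef_pos"],s["orientation"],s["ft_force"]); print(R.from_rotvec(s["orientation"]).as_matrix().round(3))
E
```

```text
pics
thumb_rest [0.6053 0.0747 0.2005] res mm [0.4 0.4] [('scene', [306, 200], 0.75), ('side', [252, 201], 0.64)]
handle [0.5505 0.0414 0.2272] res mm [4.2 4.2] [('scene', [287, 194], 0.54), ('side', [277, 188], 0.64)]
pad_face [('side', [272, 220], 0.38)]
board_top [ 0.6106 -0.355  -0.1256] res mm [12.1 12.1] [('scene', [221, 357], 0.73), ('side', [280, 223], 0.56)]
tree [0.355  0.0324 0.    ] res mm [2.6 2.6] [('scene', [236, 216], 0.67), ('side', [343, 267], 0.68)]
bowl [0.5857 0.505  0.002 ] res mm [5.8 5.8] [('scene', [361, 167], 0.75), ('side', [206, 384], 0.73)]
small_bowl [ 0.5156 -0.3917  0.0035] res mm [3.6 3.6] [('scene', [187, 329], 0.61), ('side', [311, 190], 0.96)]
nib_jar [0.5515 0.0428 0.2445] res mm [3.2 3.2] [('scene', [287, 189], 0.61), ('side', [276, 182], 0.89)]
star_a [ 0.5986  0.1829 -0.0011] res mm [1.6 1.6] [('scene', [319, 221], 0.42), ('side', [245, 287], 0.78)]
1.0 [0.1702989  0.57533796 0.23130499] [4.50484796e-01 3.10912572e+00 6.08266908e-05] [ 0.07321523  0.41523273 -0.03740846]
[[-0.959  0.284  0.   ]
 [ 0.284  0.959  0.   ]
 [ 0.     0.    -1.   ]]
```

View pics/scene1.png

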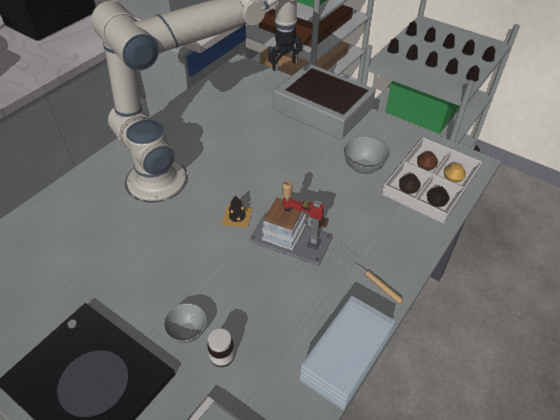

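View pics/side1.png

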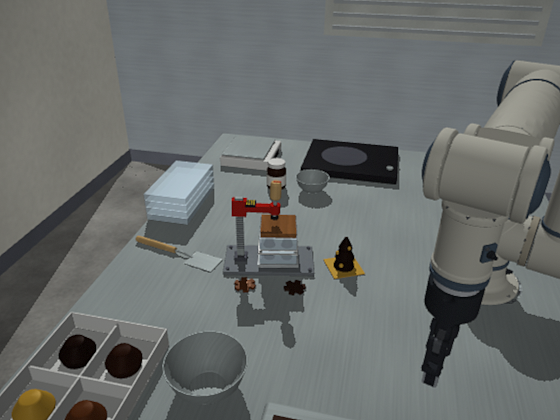

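The views agree. The clamp stands at about (0.60, 0.07), with the rest at scene (306,200) and side (252,201), and the handle at scene (287,190) and side (277,188). The tree is in front of the handle, the stars are on the +y side, and the rest-to-handle distance comes out at 64 mm, which matches. Moving closer, high up.

```bash
python3 -m handwheel '[[[-0.78,-0.5,-0.2,0,0],[-0.78,-0.5,-0.2,0,0],[-0.78,-0.5,-0.2,0,0],[-0.78,-0.5,-0.2,0,0],[-0.78,-0.5,-0.2,0,0]]]' 40; python3 -m handwheel '[[[-0.78,-0.5,-0.1,0,0],[-0.78,-0.5,-0.1,0,0],[-0.78,-0.5,-0.1,0,0],[-0.78,-0.5,-0.1,0,0],[-0.6,-0.4,0,0,0]]]'
```

```text
time_s: 1.62
eef_pos: [0.353, 0.3636, 0.2919]
orientation: [0.45, 3.109, 0.001]
ft_force: [0.5, 0.5, -1.1]
gripper_width: 0.0
gripper_force: 0.0
time_s: 2.25
eef_pos: [0.5265, 0.1617, 0.3159]
orientation: [0.452, 3.108, 0.001]
ft_force: [-0.6, 0.7, -0.1]
gripper_width: 0.0004
gripper_force: 0.0
```

```bash
python3 -m handwheel '[[[0,0,0,1,0],[0,0,0,1,0],[0,0,0,1,0],[0,0,0,1,0],[0,0,0,1,0]]]'; python3 -m handwheel '[[[0,0,0,1,0],[0,0,0,1,0],[0,0,0,1,0],[0,0,0,1,0],[0,0,0,1,0]]]'; python3 -m handwheel '[[[0,0,0,1,0],[0,0,0,1,0],[0,0,0,1,0],[0,0,0,1,0],[0,0,0,1,0]]]';python3 -m handwheel '[[[0,0,0,1,0],[0,0,0,1,0],[0,0,0,1,0],[0,0,0,1,0],[0,0,0,1,0]]]'
python3 - <<'E'
from h import *
p=measure(["thumb_rest","handle"],("scene","side","wrist"))
cv2.imwrite("pics/w1.png",p["wrist"]["img"])
s=env.get_state();print(s["time_s"],s["eef_pos"],s["q"],s["ft_force"]); print(R.from_rotvec(s["orientation"]).as_matrix().round(3))
E
```

```text
time_s: 2.88
eef_pos: [0.5253, 0.1637, 0.3153]
orientation: [1.245, 2.884, 0.0]
ft_force: [0.3, 0.1, -0.7]
gripper_width: 0.0005
gripper_force: 0.0
time_s: 3.5
eef_pos: [0.5252, 0.1637, 0.3153]
orientation: [1.949, 2.464, 0.0]
ft_force: [0.8, -0.4, 0.3]
gripper_width: -0.0
gripper_force: 0.0
time_s: 4.12
eef_pos: [0.5253, 0.1636, 0.3153]
orientation: [2.52, 1.876, 0.0]
ft_force: [1.0, -0.7, -0.0]
gripper_width: -0.0
gripper_force: 0.0
time_s: 4.75
eef_pos: [0.5252, 0.1637, 0.3153]
orientation: [2.92, 1.159, 0.0]
ft_force: [0.1, 0.9, 0.1]
gripper_width: 0.0002
gripper_force: 0.0
thumb_rest [0.6133 0.0687 0.1989] res mm [6.2 8.9 3.5] [('scene', [309, 204], 0.92), ('side', [253, 198], 0.81), ('wrist', [417, 204], 0.97)]
handle [0.5444 0.0546 0.2267] res mm [1.4 3.6 2.4] [('scene', [287, 190], 0.73), ('side', [278, 190], 0.55), ('wrist', [380, 277], 0.88)]
5.2 [0.52526003 0.16367899 0.31525485] [ 2.40237282e-01 -9.37207454e-03  1.18391238e+00  5.20967374e-06
  1.96708594e+00  1.05088791e+00] [-0.08427744 -0.05724493  0.73062861]
[[ 0.725  0.689 -0.   ]
 [ 0.689 -0.725 -0.   ]
 [-0.    -0.    -1.   ]]
```

View pics/w1.png

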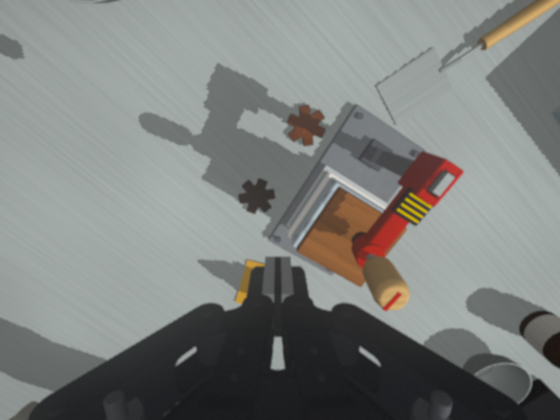

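```bash
python3 - <<'E'
from h import *
p=env.capture("wrist")
print(p["T"])
for t,z in(("thumb_rest",.2),("handle",.227),("tree",0),("star_a",0)):
    for l in env.landmark_of(t,p)[:2]:
        o,d=ray(p,l["point"]); print(t,l,(o+d*(z-o[2])/d[2]).round(4))
E
```

```text
[[ 6.89677074e-01  6.85954390e-01  2.31974370e-01  5.84303623e-01]
 [-7.24116829e-01  6.53067059e-01  2.21716565e-01  2.20299958e-01]
 [ 5.92631301e-04 -3.20889377e-01  9.47116496e-01  4.57602762e-01]
 [ 0.00000000e+00  0.00000000e+00  0.00000000e+00  1.00000000e+00]]
thumb_rest {'point': [415.6, 205.4], 'score': 0.82} [0.6133 0.0724 0.2   ]
handle {'point': [380.7, 280.7], 'score': 0.77} [0.5446 0.054  0.227 ]
star_a {'point': [305.9, 128.0], 'score': 0.86} [0.5978 0.1738 0.    ]
star_a {'point': [256.9, 193.2], 'score': 0.82} [0.4725 0.1589 0.    ]
```

The wrist view shows the rest (yellow ribs) at (414,206), the handle at (385,278) and the rail head at (440,178). The base plate's edge puts the arm close to −x. I'll hover over the clamp for a better look.

```bash
python3 -m handwheel '[[[-0.32,0.77,0,0,0],[-0.32,0.77,0,0,0],[0,0,0,1,0],[0,0,0,1,0],[0,0,0,1,0]]]'; python3 -m handwheel '[[[0,0,0,1,0],[0,0,0,1,0],[0,0,0,0,0]]]'
python3 - <<'E'
from h import *
p=measure(["thumb_rest","handle","pad_face","board_top"],("scene","side","wrist"))
cv2.imwrite("pics/w2.png",p["wrist"]["img"])
p=p["wrist"]
for t,z in(("thumb_rest",.2),("handle",.227)):
    for l in env.landmark_of(t,p)[:2]:
        o,d=ray(p,l["point"]); print(t,l,(o+d*(z-o[2])/d[2]).round(4))
s=env.get_state();print(s["time_s"],s["eef_pos"],s["q"],s["ft_force"]); print(R.from_rotvec(s["orientation"]).as_matrix().round(3))
E
```

```text
time_s: 6.08
eef_pos: [0.5611, 0.0699, 0.3152]
orientation: [-3.065, -0.688, 0.0]
ft_force: [0.1, -0.2, -0.0]
gripper_width: 0.0001
gripper_force: 0.0
time_s: 6.45
eef_pos: [0.561, 0.0702, 0.3153]
orientation: [3.12, 0.371, -0.0]
ft_force: [-0.7, 0.5, 0.2]
gripper_width: -0.0002
gripper_force: 0.0
thumb_rest [0.6138 0.0662 0.1986] res mm [2.4 0.5 2.7] [('scene', [306, 204], 0.74), ('side', [250, 199], 0.6), ('wrist', [295, 148], 0.79)]
handle [0.5447 0.0521 0.2294] res mm [1.9 3.6 4.3] [('scene', [286, 190], 0.5), ('side', [278, 189], 0.56), ('wrist', [290, 236], 0.74)]
pad_face [0.5573 0.0185 0.1219] res mm [1.4 1.4] [('scene', [282, 222], 0.42), ('side', [274, 218], 0.41)]
board_top [0.5358 0.0458 0.1251] res mm [3.5 2.3 3.4] [('scene', [282, 214], 0.56), ('side', [280, 222], 0.56), ('wrist', [289, 213], 0.73)]
thumb_rest {'point': [294.8, 147.6], 'score': 0.79} [0.6161 0.0679 0.2   ]
handle {'point': [290.1, 235.5], 'score': 0.74} [0.5466 0.0553 0.227 ]
7.3 [0.56101611 0.07020552 0.31527609] [ 6.43349260e-02  3.16761902e-02  1.14251705e+00 -2.46890544e-05
  1.96743220e+00  1.39924130e+00] [-0.06367402  0.33224737 -0.27440719]
[[ 0.972  0.234 -0.   ]
 [ 0.234 -0.972 -0.   ]
 [-0.     0.    -1.   ]]
```

View pics/w2.png

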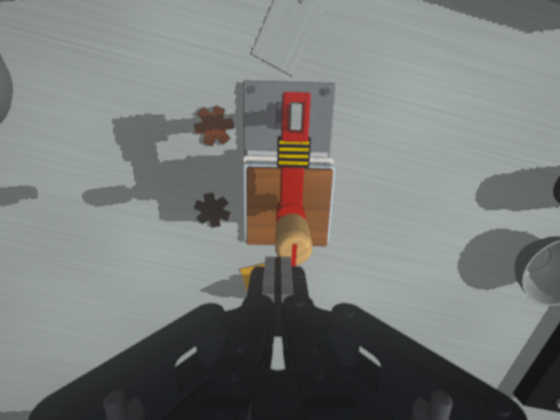

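The arm is aligned with the tool x axis: rail (296,117), rest (294,153), handle (292,237). The rest comes out at about (0.611, 0.068, 0.20). Moving over it.

```bash
python3 -m handwheel '[[[0.4,0.12,0,0,0],[0.4,0.12,0,0,0],[0,0,0.6,0,0],[0,0,0.6,0,0],[0,0,0.4,0,0]]]'; python3 -m handwheel '[[[0,0,0,0,0]]]'
python3 - <<'E'
from h import *
p=measure(["thumb_rest","handle"],("scene","side"))
w=env.capture("wrist")
cv2.imwrite("pics/w3.png",w["img"])
cv2.imwrite("pics/s3.png",cv2.resize(np.hstack([p["scene"]["img"][150:270,240:360],p["side"]["img"][150:270,200:320]]),None,fx=3,fy=3,interpolation=cv2.INTER_CUBIC))
s=env.get_state();print(s["time_s"],s["eef_pos"],s["ft_force"])
E
```

```text
time_s: 7.92
eef_pos: [0.6106, 0.0674, 0.2168]
orientation: [-3.12, -0.37, 0.004]
ft_force: [-0.2, 0.2, -0.2]
gripper_width: -0.0001
gripper_force: 0.0
time_s: 8.05
eef_pos: [0.6101, 0.0674, 0.2165]
orientation: [-3.119, -0.37, 0.008]
ft_force: [0.4, -0.7, 0.7]
gripper_width: 0.0003
gripper_force: 0.0
thumb_rest [0.611  0.0642 0.2006] res mm [1.8 1.8] [('scene', [306, 203], 0.66), ('side', [251, 199], 0.87)]
handle [0.5398 0.0562 0.2322] res mm [2.4 2.4] [('scene', [285, 187], 0.49), ('side', [278, 190], 0.75)]
8.4 [0.61148971 0.06744195 0.22082657] [-0.1833829  -0.45358062  0.92094291]
```

View pics/w3.png

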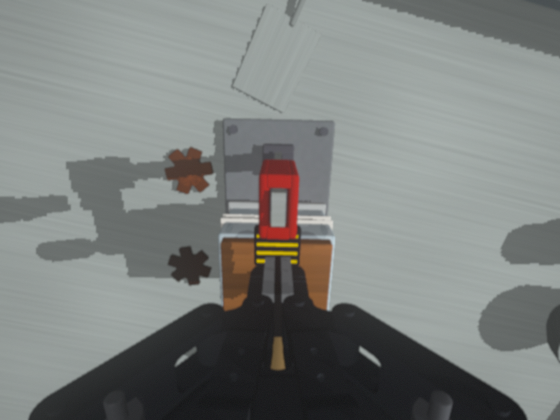

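View pics/s3.png

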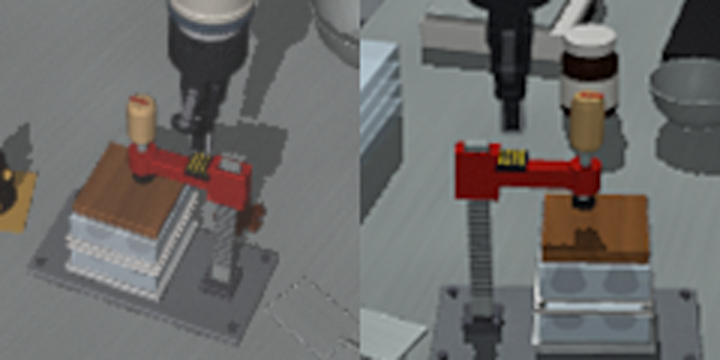

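The tip is about 20 mm above the rest and centred on the arm, with clearance to the rail slot at (279,210). Descending until contact.

```bash
python3 -m handwheel '[[[0,0,0.12,0,0],[0,0,0.1,0,0],[0,0,0.06,0,0],[0,0,0.05,0,0],[0,0,0.04,0,0]]]'; python3 -m handwheel '[[[0,0,0.05,0,0],[0,0,0.05,0,0],[0,0,0.05,0,0],[0,0,0.05,0,0],[0,0,0.05,0,0]]]'
```

```text
time_s: 9.02
eef_pos: [0.6109, 0.0673, 0.197]
orientation: [3.12, 0.369, -0.001]
ft_force: [-1.6, -0.4, 0.7]
gripper_width: -0.0
gripper_force: 0.7
time_s: 9.65
eef_pos: [0.6109, 0.0673, 0.1818]
orientation: [3.12, 0.369, -0.001]
ft_force: [-3.3, -1.6, 2.1]
gripper_width: 0.0001
gripper_force: 2.3
```

Lateral force of −x has appeared, so the fingers may be brushing the rail head. I'll look.

```bash
python3 - <<'E'
from h import *
p={c:env.capture(c) for c in("side","wrist","scene")}
a=cv2.resize(p["wrist"]["img"][140:300,200:360],(400,400),interpolation=cv2.INTER_CUBIC)
b=cv2.resize(p["side"]["img"][150:250,210:310],(400,400),interpolation=cv2.INTER_CUBIC)
cv2.imwrite("pics/c4.png",np.hstack([a,b]))
for c in("side","scene"): print(c,[ (t,env.landmark_of(t,p[c])[:1]) for t in("thumb_rest","handle")])
s=env.get_state();print(s["time_s"],s["eef_pos"],s["ft_force"],s["moment"])
E
```

```text
side [('thumb_rest', [{'point': [251.9, 204.4], 'score': 0.56}]), ('handle', [{'point': [277.0, 193.9], 'score': 0.84}])]
scene [('thumb_rest', [{'point': [306.2, 206.1], 'score': 0.68}]), ('handle', [])]
10.0 [0.61093033 0.06737136 0.18158062] [-3.55884926 -0.68633844 -0.33673003] [-0.21418419  0.52127495  0.02458313]
```

View pics/c4.png

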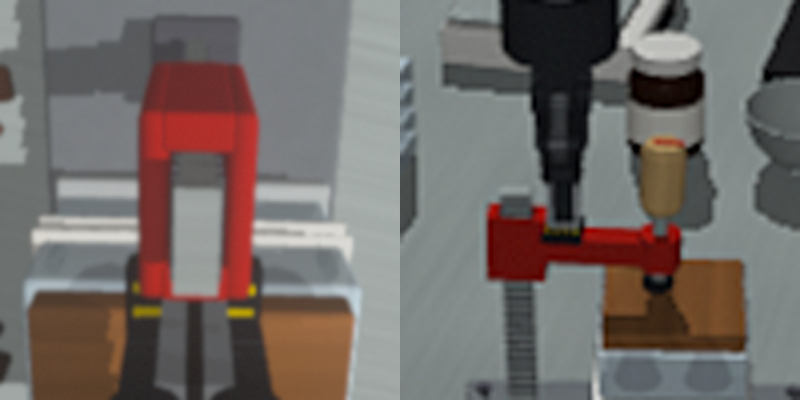

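Jaw has slid 18 mm. The finger sits on the rest close to the red head, so I'll back off 4 mm toward the handle and carry on.

```bash
python3 -m handwheel '[[[-0.035,0,-0.015,0,0],[-0.035,0,0,0,0],[0,0,0,0,0]]]'; python3 -m handwheel '[[[0,0,0.02,0,0],[0,0,0.03,0,0],[0,0,0.03,0,0]]]'
```

```text
time_s: 10.38
eef_pos: [0.6071, 0.0665, 0.1833]
orientation: [-3.12, -0.37, -0.002]
ft_force: [0.1, -0.5, 0.1]
gripper_width: 0.0003
gripper_force: 0.0
time_s: 10.75
eef_pos: [0.6071, 0.0665, 0.1786]
orientation: [3.12, 0.37, 0.001]
ft_force: [-0.2, -1.4, 3.3]
gripper_width: -0.0001
gripper_force: 1.2
```

```bash
python3 -m handwheel '[[[0,0,0.033,0,0],[0,0,0.033,0,0],[0,0,0.033,0,0]]]'; python3 -m handwheel '[[[0,0,0.033,0,0],[0,0,0.033,0,0]]]'
```

```text
time_s: 11.12
eef_pos: [0.6072, 0.0665, 0.1726]
orientation: [3.12, 0.37, 0.001]
ft_force: [-0.3, -0.4, 4.0]
gripper_width: -0.0002
gripper_force: 2.1
time_s: 11.38
eef_pos: [0.6071, 0.0665, 0.1683]
orientation: [-3.12, -0.37, -0.001]
ft_force: [0.8, 1.2, 3.7]
gripper_width: -0.0
gripper_force: 2.0
```

```bash
python3 -m handwheel '[[[0,0,0.033,0,0],[0,0,0.033,0,0]]]'; python3 -m handwheel '[[[0,0,0.025,0,0],[0,0,0.025,0,0]]]'
```

```text
time_s: 11.62
eef_pos: [0.6073, 0.0665, 0.1645]
orientation: [-3.12, -0.369, -0.001]
ft_force: [1.7, 0.2, 7.3]
gripper_width: 0.0003
gripper_force: 3.7
time_s: 11.88
eef_pos: [0.6077, 0.0666, 0.1625]
orientation: [-3.12, -0.37, -0.004]
ft_force: [1.7, 0.1, 8.7]
gripper_width: -0.0002
gripper_force: 4.4
```

```bash
python3 -m handwheel '[[[0,0,0.01,0,0],[0,0,0.01,0,0],[0,0,0,0,0]]]'; python3 - <<'E'
from h import *
p=measure(["thumb_rest","handle","board_top"],("side","scene"))
cv2.imwrite("pics/c5.png",cv2.resize(p["side"]["img"][150:280,200:330],(600,600),interpolation=cv2.INTER_CUBIC))
s=env.get_state();print(s["time_s"],s["eef_pos"],s["ft_force"],s["moment"])
E
```

```text
time_s: 12.25
eef_pos: [0.6078, 0.0666, 0.1619]
orientation: [-3.12, -0.37, -0.006]
ft_force: [1.3, 1.1, 8.8]
gripper_width: 0.0002
gripper_force: 4.5
thumb_rest [0.6046 0.0613 0.1657] res mm [5.2 5.2] [('side', [252, 210], 0.69), ('scene', [302, 210], 0.89)]
handle [0.5542 0.0516 0.2026] res mm [4.8 4.8] [('side', [275, 198], 0.78), ('scene', [290, 198], 0.75)]
board_top [0.5366 0.0508 0.1104] res mm [2. 2.] [('side', [279, 228], 0.58), ('scene', [282, 215], 0.72)]
12.65 [0.60780667 0.06660944 0.16188415] [ 0.83373181  0.60704928 10.21611611] [ 0.13188415 -0.14138259  0.00154487]
```

View pics/c5.png

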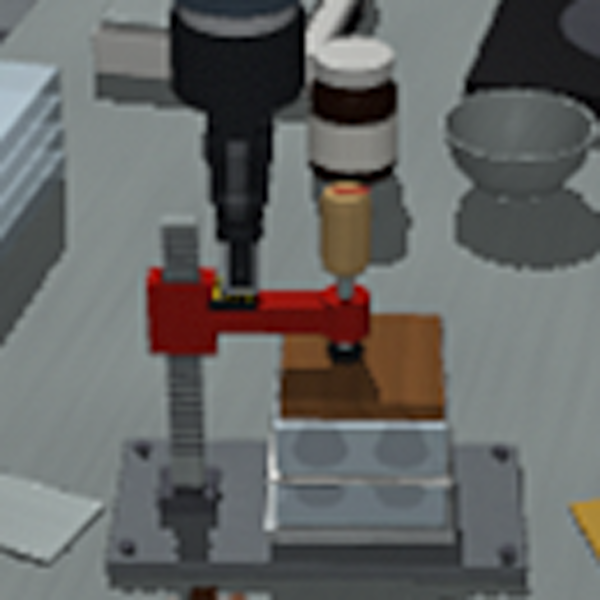

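The jaw is down, the pad is on the board and the mould looks closed (rims at about (360,480)). The push is 10 N; easing up to about 13–14 N.

```bash
python3 -m handwheel '[[[0,0,0.01,0,0],[0,0,0,0,0],[0,0,0,0,0]]]'; python3 -m handwheel '[[[0,0,0.01,0,0],[0,0,0,0,0],[0,0,0,0,0]]]'
```

```text
time_s: 13.02
eef_pos: [0.6079, 0.0666, 0.1616]
orientation: [3.12, 0.37, 0.006]
ft_force: [0.3, 0.7, 10.0]
gripper_width: -0.0
gripper_force: 5.0
time_s: 13.4
eef_pos: [0.608, 0.0666, 0.1613]
orientation: [3.12, 0.37, 0.007]
ft_force: [1.0, 0.3, 11.2]
gripper_width: 0.0002
gripper_force: 5.3
```

```bash
python3 -m handwheel '[[[0,0,0.01,0,0],[0,0,0,0,0],[0,0,0,0,0]]]'; python3 -m handwheel '[[[0,0,0.007,0,0],[0,0,0,0,0],[0,0,0,0,0]]]'
```

```text
time_s: 13.78
eef_pos: [0.6081, 0.0667, 0.1609]
orientation: [3.12, 0.37, 0.008]
ft_force: [1.7, 0.4, 11.5]
gripper_width: -0.0003
gripper_force: 5.6
time_s: 14.15
eef_pos: [0.6082, 0.0667, 0.1606]
orientation: [3.12, 0.37, 0.008]
ft_force: [1.2, 1.5, 12.7]
gripper_width: -0.0
gripper_force: 5.9
```

```bash
python3 -m handwheel '[[[0,0,0.008,0,0],[0,0,0,0,0],[0,0,0,0,0],[0,0,0,0,0]]]'; python3 -m handwheel '[[[0,0,-0.1,0,0],[0,0,-0.2,0,0],[0,0,-0.5,0,0],[0,0,-0.8,0,0],[0,0,-0.6,0,0]]]'; python3 - <<'E'
from h import *
p=measure(["thumb_rest","handle","pad_face"],("side","scene","wrist"))
cv2.imwrite("pics/c6.png",cv2.resize(p["side"]["img"][150:280,200:330],(600,600),interpolation=cv2.INTER_CUBIC))
s=env.get_state();print(s["time_s"],s["eef_pos"],s["ft_force"],s["q"])
E
```

```text
time_s: 14.65
eef_pos: [0.6082, 0.0667, 0.1604]
orientation: [3.12, 0.37, 0.009]
ft_force: [0.8, 0.5, 13.0]
gripper_width: 0.0002
gripper_force: 6.3
time_s: 15.28
eef_pos: [0.6068, 0.0663, 0.2912]
orientation: [3.12, 0.369, 0.0]
ft_force: [-0.2, 0.6, 0.4]
gripper_width: 0.0
gripper_force: 0.0
thumb_rest [0.614  0.0661 0.1662] res mm [2.8 8.  5.4] [('side', [249, 210], 0.85), ('scene', [304, 210], 0.7), ('wrist', [279, 191], 0.57)]
handle [('side', [276, 199], 0.72)]
pad_face [('side', [273, 233], 0.56)]
15.875 [0.60679443 0.06643608 0.28860092] [-0.39357421  0.38412136 -0.20162305] [ 5.33430295e-02  1.41562886e-01  1.07431137e+00 -3.54499235e-05
  1.92707416e+00  1.38827071e+00]
```

View pics/c6.png

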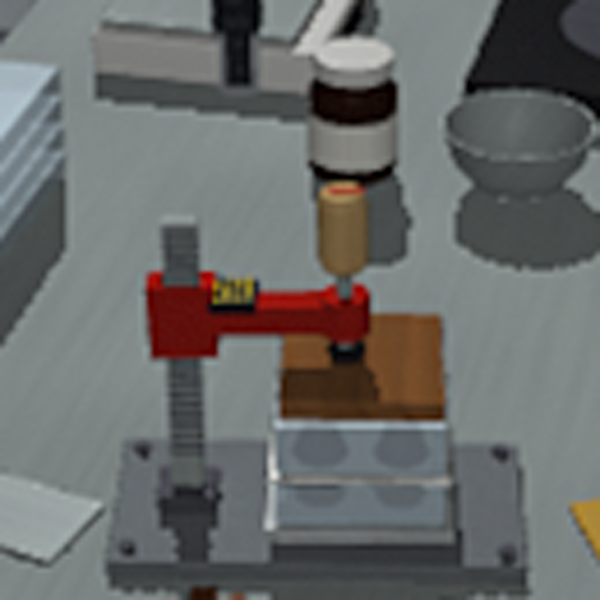

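The jaw is tilted with its handle end high, and it stayed down after release; the final push was 13 N. Next I go above the handle, turn the wrist back half a turn and open.

```bash
python3 -m handwheel '[[[-0.5,0,0,0,75],[-0.5,0,0,0,75],[0,0,0,-1,75],[0,0,0,-1,75],[0,0,0,-1,75]]]' 25; for i in 1; do python3 -m handwheel '[[[0,0,0,-1,75],[0,0,0,-1,75],[0,0,0,-1,75],[0,0,0,-1,75],[0,0,0,-1,75]]]'; done; python3 -m handwheel '[[[0,0,0,-1,75],[0,0,0,-1,75],[0,0,0,-1,75],[0,0,0,-1,75],[0,0,0,-1,75]]]';python3 -m handwheel '[[[0,0,0,-1,75],[0,0,0,-1,75],[0,0,0,-1,75],[0,0,0,-1,75],[0,0,0,-1,75]]]';python3 -m handwheel '[[[0,0,0,-1,75],[0,0,0,-1,75],[0,0,0,-1,75],[0,0,0,-1,75],[0,0,0,-1,75]]]';python3 -m handwheel '[[[0,0,0,-1,75],[0,0,0,-1,75],[0,0,0,-1,75],[0,0,0,-1,75],[0,0,0,-1,75]]]'; python3 -m handwheel '[[[0,0,0,-1,75],[0,0,0,-1,75],[0,0,0,0,75]]]'
python3 - <<'E'
from h import *
p=measure(["handle","thumb_rest"],("side","scene","wrist"))
cv2.imwrite("pics/w7.png",p["wrist"]["img"])
for t,z in(("thumb_rest",.16),("handle",.197)):
    for l in env.landmark_of(t,p["wrist"])[:2]:
        o,d=ray(p["wrist"],l["point"]); print(t,l,(o+d*(z-o[2])/d[2]).round(4))
s=env.get_state();print(s["time_s"],s["eef_pos"],s["ft_force"],s["q"]);print(R.from_rotvec(s["orientation"]).as_matrix().round(3))
E
```

```text
time_s: 16.5
eef_pos: [0.5484, 0.0524, 0.2894]
orientation: [3.022, 0.858, -0.0]
ft_force: [0.4, -0.3, -0.5]
gripper_width: 0.0642
gripper_force: 0.0
time_s: 17.12
eef_pos: [0.5486, 0.0524, 0.2893]
orientation: [-2.697, -1.611, 0.0]
ft_force: [0.5, 0.0, 0.7]
gripper_width: 0.064
gripper_force: 0.0
time_s: 17.75
eef_pos: [0.5485, 0.0524, 0.2893]
orientation: [-2.188, -2.254, 0.0]
ft_force: [0.0, -0.2, -0.5]
gripper_width: 0.0641
gripper_force: 0.0
time_s: 18.38
eef_pos: [0.5485, 0.0524, 0.2893]
orientation: [-1.53, -2.744, 0.0]
ft_force: [0.2, -0.1, 0.4]
gripper_width: 0.064
gripper_force: 0.0
time_s: 19.0
eef_pos: [0.5485, 0.0524, 0.2893]
orientation: [-0.768, -3.046, 0.0]
ft_force: [0.3, 0.4, -0.2]
gripper_width: 0.0639
gripper_force: 0.0
time_s: 19.62
eef_pos: [0.5486, 0.0524, 0.2893]
orientation: [0.047, -3.141, 0.0]
ft_force: [0.1, -0.6, -0.4]
gripper_width: 0.0639
gripper_force: 0.0
time_s: 20.0
eef_pos: [0.5486, 0.0524, 0.2893]
orientation: [0.368, -3.12, -0.0]
ft_force: [-0.1, -0.3, -0.4]
gripper_width: 0.0643
gripper_force: 0.0
handle [0.546  0.0556 0.203 ] res mm [3.8 4.2 4.7] [('side', [276, 200], 0.77), ('scene', [287, 194], 0.52), ('wrist', [276, 218], 0.79)]
thumb_rest [0.6084 0.0678 0.1645] res mm [1.8 3.9 3.1] [('side', [252, 211], 0.69), ('scene', [307, 210], 0.67), ('wrist', [278, 260], 0.6)]
thumb_rest {'point': [278.0, 259.7], 'score': 0.6} [0.6074 0.067  0.16  ]
handle {'point': [276.5, 218.1], 'score': 0.79} [0.5504 0.0519 0.197 ]
20.55 [0.54864273 0.05239549 0.28938912] [ 0.38333414  0.82608968 -0.09426182] [ 3.35022850e-02 -2.09009761e-02  1.24189933e+00 -3.51625524e-05
  1.92062281e+00 -1.77287382e+00]
[[-0.972 -0.233 -0.   ]
 [-0.233  0.972 -0.   ]
 [ 0.    -0.    -1.   ]]
```

View pics/w7.png

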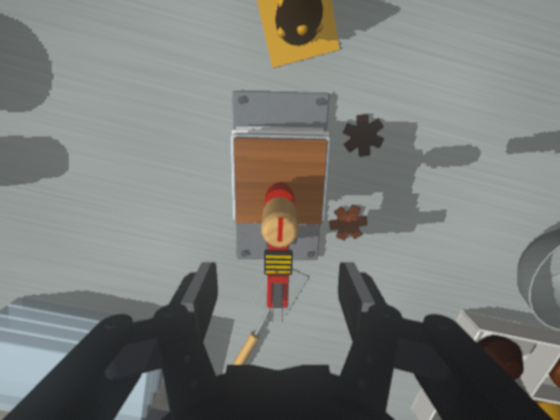

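The handle top, with its red mark, is at (280,227), centred between the fingers. It fixes at (0.549, 0.052), under the TCP. Descending and gripping gently.

```bash
python3 -m handwheel '[[[0,0,0.5,0,75],[0,0,0.5,0,75],[0,0,0.4,0,75],[0,0,0.23,0,75],[0,0,0,0,75]]]'; python3 -m handwheel '[[[0,0,0,0,45],[0,0,0,0,39],[0,0,0,0,37]]]' 25
```

```text
time_s: 21.18
eef_pos: [0.5482, 0.0524, 0.1907]
orientation: [0.369, -3.118, -0.0]
ft_force: [0.3, 0.3, 0.4]
gripper_width: 0.0644
gripper_force: 0.0
time_s: 21.55
eef_pos: [0.549, 0.0529, 0.1928]
orientation: [-0.37, 3.118, 0.001]
ft_force: [-0.3, 2.7, 1.0]
gripper_width: 0.0315
gripper_force: 0.9
```

```bash
python3 -m handwheel '[[[0,0.013,0,0,37],[0,0,0,0,37]]]' 25; python3 -m handwheel '[[[0,0,0,0,30],[0,0,0,0,30],[0,0,0,0,30]]]' 25
```

```text
time_s: 21.8
eef_pos: [0.5485, 0.0531, 0.1916]
orientation: [-0.37, 3.12, -0.0]
ft_force: [0.0, 0.4, 0.7]
gripper_width: 0.0316
gripper_force: 0.2
time_s: 22.18
eef_pos: [0.5484, 0.0533, 0.1917]
orientation: [-0.37, 3.12, 0.0]
ft_force: [-0.4, 2.6, 2.0]
gripper_width: 0.0295
gripper_force: 24.7
```

Centred and gripped. Turning clockwise, 30° at a time, watching the force.

```bash
python3 -m handwheel '[[[0,0.008,0,1,30],[0,0,0.001,1,30],[0,0,0.001,1,30],[0,0,0,1,30],[0,0,0.001,1,30]]]'; python3 - <<'E'
from h import *
s=env.get_state();print(s["ft_force"],s["moment"],s["q"][5])
E
```

```text
time_s: 22.8
eef_pos: [0.5484, 0.0539, 0.1916]
orientation: [0.455, 3.108, 0.001]
ft_force: [-0.0, 2.6, 1.5]
gripper_width: 0.0293
gripper_force: 24.6
[-0.00449527  2.56125818  1.54890348] [0.28529206 0.19886823 0.10615763] -1.2439468961745315
```

```bash
python3 -m handwheel '[[[0,0,0,1,30],[0,0,0.001,1,30],[0,0,0.001,1,30],[0,0,0,1,30],[0,0,0.001,1,30]]]'; python3 -m handwheel '[[[0,0,0,1,30],[0,0,0.001,1,30],[0,0,0.001,1,30],[0,0,0,1,30],[0,0,0.001,1,30]]]'; python3 - <<'E'
from h import *
s=env.get_state();print(s["ft_force"],s["moment"],s["q"][5])
E
```

```text
time_s: 23.42
eef_pos: [0.5484, 0.0542, 0.1914]
orientation: [-1.244, -2.885, -0.001]
ft_force: [0.4, 4.1, 1.1]
gripper_width: 0.0294
gripper_force: 24.6
time_s: 24.05
eef_pos: [0.5487, 0.0545, 0.1912]
orientation: [-1.947, -2.465, -0.003]
ft_force: [3.9, 6.0, 1.6]
gripper_width: 0.0292
gripper_force: 24.7
[3.88697006 6.02591525 1.6428183 ] [0.46326655 0.05474489 0.11570435] -0.19680355334878222
```

A quarter turn (1.58 rad) is done with about 0.11 N m of torque. Releasing and rising, then checking the red mark.

```bash
python3 -m handwheel '[[[0,0,0,0,50],[0,0,0,0,75],[0,0,0,0,75],[0,0,-0.3,0,75],[0,0,-0.6,0,75]]]'; python3 -m handwheel '[[[0,0,-0.8,0,75],[0,0,-0.6,0,75],[0,0,0,0,75]]]'; python3 - <<'E'
from h import *
p=measure(["handle","thumb_rest"],("side","scene","wrist"))
a=cv2.resize(p["wrist"]["img"][120:320,180:380],(400,400),interpolation=cv2.INTER_CUBIC)
b=cv2.resize(p["side"]["img"][150:280,200:330],(400,400),interpolation=cv2.INTER_CUBIC)
cv2.imwrite("pics/c8.png",np.hstack([a,b]))
s=env.get_state();print(s["time_s"],s["eef_pos"],s["ft_force"])
E
```

```text
time_s: 24.68
eef_pos: [0.5477, 0.0535, 0.2451]
orientation: [-1.943, -2.466, 0.003]
ft_force: [0.8, -0.0, -0.3]
gripper_width: 0.0641
gripper_force: 0.0
time_s: 25.05
eef_pos: [0.549, 0.0536, 0.3347]
orientation: [1.941, 2.462, 0.009]
ft_force: [-0.3, 0.7, 0.4]
gripper_width: 0.0642
gripper_force: 0.0
handle [0.5458 0.053  0.2032] res mm [3.6 2.3 2.9] [('side', [277, 198], 0.81), ('scene', [286, 196], 0.47), ('wrist', [276, 200], 0.7)]
thumb_rest [0.6115 0.0676 0.1688] res mm [2.3 5.1 5.7] [('side', [251, 209], 0.88), ('scene', [305, 211], 0.66), ('wrist', [342, 191], 0.87)]
25.5 [0.54815861 0.0536646  0.32824968] [-0.9149006  -0.28922525 -0.94619406]
```

View pics/c8.png

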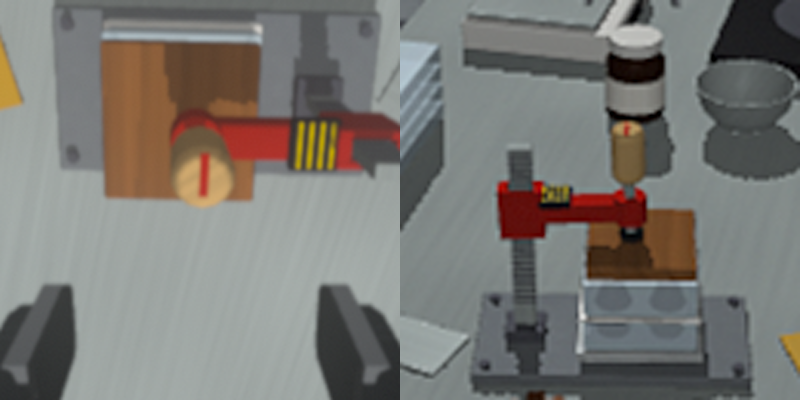

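The red mark has gone from lying along the arm to square across it, a full quarter turn. The jaw is still tilted, the mould is shut and the robot is clear.

```bash
python3 -c "
from workcell import env
print(env.close_job())"
```

```text
the job is handed in; nothing more can be done
None
```

The job is handed in, with no verdict returned: the mould is clamped shut, the jaw stays tilted after a 13 N push, the screw went in a quarter turn (about 1.58 rad), and the robot is clear. The pad force can't be read directly; I expect about 12–14 N.

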